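Put the cast away in the braced work case

TASK

Lift the lid of the work case until its folding brace locks and holds the lid up by itself, then set the yellow stone cast from the bench gently inside, flat on the floor of the case with its teeth up. Then draw the brace's red pull bar up and towards the front, which raises the lid slightly and folds the knee, and bring the lid down until it is fully closed. Leave the other things on the bench where they are.

Things in the scene. Friction and masses are not known exactly. Their poses are not given: they have to be found in the camera images.
- case: Grey plastic work case fixed to the bench, 180 mm deep (its x), 200 mm wide (its y), 76 mm high, walls and floor 5 mm, with a blue lid on top. Origin at the centre of its underside; x points to its back (away from the robot), y to its left side, z up; yaw varies. A folding brace of two flat links, 81 mm each, is on the outside of its left (+y) side.
- case_floor (a point): Centre of the case's inner floor, 5 mm above the bench; the inside is 170 mm (x) by 190 mm (y).
- lid (a joint): Angle of the blue lid (180 x 200 x 10 mm, 250 g) about its back edge, rad: 0 closed, 1.29 resting on the locked brace, at most about 1.47. Let go below that, it sinks shut in a few seconds (damped hinge). To lock: raise it to 1.38-1.42, so that the brace comes straight (at 1.34) and its knee drops back past straight by its own weight (0.3 s); then let go.
- lid_hinge (a point): Point on the lid's hinge axis (along the case's y), middle of the back edge, 78 mm above the bench.
- lid_handle (a point): Middle of the black bow handle on the lid's front edge: round bar 12 mm thick, 110 mm long, along the case's y, its axis 42 mm ahead of the lid's front and 222 mm from the hinge axis. Pinched from above, fingers in front of and behind it, it turns between the fingers as the lid swings.
- brace (a joint): Angle of the brace's lower link about brace_pivot, rad: 0 folded to the front (lid closed), 1.98 both links in line, 2.18 locked, against a stop. Turned forward from locked, it raises the lid by 0.05 rad until 1.98; then the knee folds and the lid comes down with it, closed at 0. Let go at about 1.5 or less, lid and brace sink shut in a few seconds. Pushing the lid does not fold it.
- brace_pivot (a point): Point on the axis (along the case's y) of the lower link, abreast of point brace_bar: 53 mm above the bench, 20 mm ahead of the case's centre, 65 mm outside its left side.
- brace_bar (a point): Grip point on the red pull bar at the brace's knee: round bar 12 mm thick along the case's y, 65 mm outside the case's left side, 25 mm from the bar's end. It moves on a circle of 81 mm radius about brace_pivot: 68 mm above the bench and 79 mm ahead of the pivot when folded, 109 mm above the bench and 58 mm behind the pivot when locked. It turns between the fingers.
- cast: Yellow stone dental cast (horseshoe with teeth) standing on the bench to the left of the case, teeth up, 61 mm (its x) by 66 mm (its y) by 33 mm high, the solid base to 25 mm; 0.11 kg. Origin at the centre of its underside. Grasp across the base along its x or y.
- bowl: Bystander: green rubber mixing bowl, 105 mm across, 62 mm high; origin under its centre.
- tape: Bystander: roll of masking tape lying flat, 100 mm across, 25 mm high; origin under its centre.
- bottle: Bystander: white bottle, 42 mm across, 100 mm high; origin under its centre.
- palette: Bystander: white mixing palette, 90 by 130 by 12 mm; origin under its centre.
- stain_a: Bystander: brown stain vial, 22 mm across, 42 mm high; origin under its centre.
- stain_b: Bystander: black stain vial, 22 mm across, 42 mm high; origin under its centre.
Not all that is in view belongs to the job. What is shaped like the cast but blue is not meant.

How it is judged (in metres and radians):
On the way, in this order (a step that is already met when the one before it is completed fails the run):
1. the lid stands open on the locked brace, not held by the robot, with the cast still outside (value of joint lid above 1.25 rad and value of joint brace above 2.1 rad and contact force between each of the arm, the fingers and case below 0.3 N and velocity of joint lid between -0.05 and 0.05 rad/s), for 0.2 s.
2. the cast stands in the case, released, while the brace still holds the lid up (x of cast in the frame of case between -0.062 and 0.062 m and y of cast in the frame of case between -0.07 and 0.07 m and z of cast in the frame of case between -0.002 and 0.015 m and angle between cast's own z axis and vertical below 0.2 rad and value of joint lid above 1.25 rad and value of joint brace above 2.1 rad and contact force between the fingers and cast below 0.1 N and linear speed of cast below 0.03 m/s), for 0.2 s.
At the end, for the whole second after the job is handed in: The lid is closed (joint within 0.03 rad) with the brace folded to the front (within 0.1 rad), and the cast stands at rest inside the case, on its floor (origin less than 15 mm above the case's underside), teeth up within 0.2 rad (value of joint lid below 0.03 rad and value of joint brace below 0.1 rad and linear speed of cast below 0.02 m/s and x of cast in the frame of case between -0.062 and 0.062 m and y of cast in the frame of case between -0.07 and 0.07 m and z of cast in the frame of case between -0.002 and 0.015 m and angle between cast's own z axis and vertical below 0.2 rad); the robot touches nothing.
It fails at once if the cast is dropped into the case or knocked about there (over 0.7 m/s below its rim) (x of cast in the frame of case between -0.062 and 0.062 m and y of cast in the frame of case between -0.07 and 0.07 m and z of cast in the frame of case below 0.06 m and linear speed of cast above 0.7 m/s).
It fails at once if the cast is tipped over (beyond 1 rad) (angle between cast's own z axis and vertical above 1 rad).
It fails at once if a bystander is pushed more than 30 mm (distance of any of bowl, tape, bottle, palette, stain_a, stain_b from where it was at the start of the episode above 0.03 m).
It also fails if it takes over 72 s, if anything falls off the work surface, if the arm or the gripper's body presses on something with over 40 N, if the wrist force passes 120 N, or if a joint passes its speed limit or range.

ROBOT

A 7-joint arm with a two-finger parallel gripper is mounted at the origin on a cart in front of the work surface, level with it; the furniture and walls round the work are solid. World frame = base frame: x ahead of the robot, y to its left, z up, the work surface at z = 0. Lengths are in mm, angles in rad, forces in N, time in s.
With the tool pointing down it reaches from about 400 to 850 mm from the base axis. Payload 4.4 kg.
Tool frame: the origin (TCP) lies midway between the tips of the shut fingers; the grasp point (between the pads) lies 19 mm behind it; z points along the fingers, y is the line along which they close (so a half turn about z gives the same grasp; the last joint's range is limited). The gripper opens to 94 mm and grips with 3 to 60 N. Pads are 16 mm wide; open, the fingers measure 119 mm over their backs; the gripper's body (75 mm by 177 mm) begins 78 mm behind the grasp point.
Start: joints at [-1.264, 0.628, 0.038, 1.517, -0.027, 0.996, -0.02], TCP at [236.722, 605.377, 178.678] pointing down, gripper open.
Joint ranges: [-3.06, 3.06], [-0.37, 2.12], [-1.25, 1.32], [0.18, 2.47], [-1.1, 4.24], [0.23, 1.98], [-2.94, 2.94]. Speed limits (rad/s): [2.57, 2.57, 3.14, 3.14, 3.14, 3.14, 3.14].

INTERFACE

Orientations are given as a unit quaternion [x, y, z, w].
In Python, from station import robot, optics, nets gives the robot as it stands.
- The arm moves only by the shell command python3 -m handwheel 'ROWS'. ROWS is JSON, one flat list of numbers, 5 for each row, row after row: the opening in per cent of the stroke, from 0 (shut) to 100 (fully open), then the shift along the world's x, y, z in mm, then the turn about the world's z in degrees. In form: [claw, dx, dy, dz, yaw, claw, dx, dy, dz, yaw, ...]. A call has 1 to 12 rows; each row shifts and turns the commanded pose from where the row before left it; what a row does not reach is not made up. A row lasts 1/8 s, in which the tool goes at most 62.5 mm and 10.7 degrees, less where a joint would pass 70% of its speed; a pose out of reach is approached as far as the arm can. A call with a gripper value outside its range is refused whole. The fingers move at their own pace and stop on an object; the grip force is fixed at half the most. Time passes only in rows, so rows that do not move let the fingers close. It gives the time, the measured TCP pose, the force, the opening and the grip force at its end, in the units of the state.
- robot.get_obs(): the state, without advancing time (a new reading comes with each control period).
- optics.get_image(name): name is "scene" or "side" or "wrist"; returns a dict with "color" (384x512x3 uint8, red, green, blue), "camera_matrix" (3x3 intrinsics, pixels), "k1" (the pictures are not rectified: a ray, as slopes to the right and down, at radius r is drawn at 1 + k1 r^2 times it, then the intrinsics apply), "R" (3x3) and "t" (3): a world point X has camera coordinates R X + t; the wrist camera has in their place "mount" (4x4, takes a point from camera to tool coordinates, whose origin is the TCP and whose axes are the flange's). Camera axes: x right, y down, z forward; pixel columns grow to the right and rows downward; lengths in mm; the calibration is good to about 2 mm. A picture is of the moment at which its call begins: read the wrist's pose just before it. There is no depth.
- robot.finish_job(): hands the job in; it is judged then, once.
Trained networks look in a picture, given as the dict that the camera call returned (one of the last four; its "shot" number tells which), for a name from the list of things; names that differ only in an ending like _2 or _b are one class to them, and where a whole thing is asked for, a point or a joint stands for the part that bears it (a point fixed in the world has none). Each returns a list of dicts, best first, with "score" (0 to 1); they miss things now and then, are a little off and sometimes report something else, mostly with a low value. They report only what shows in the picture. A call takes as long as a camera call. They do not tell look-alikes from the thing itself.
- nets.look_for(picture, label): "extent" ([centre column, centre row, width, height] in pixels, round what is visible of it).
The state is a dict: "t": time; "joint_pos": joint angles; "joint_velocities": joint speeds; "joint_efforts": joint torques, N m; "ee_pos": TCP position; "ee_rot": TCP orientation; "ft_force": force on the tool from outside, world axes, zero at the start; "torque": the same for the moment, N m; "finger_gap": finger opening in mm; "grasp_force": force on a finger pad.
Only numpy, scipy, OpenCV 4.12 (cv2) and the standard library are available. Lean on these libraries where they do the work, as an engineer would, in place of code of your own. Each camera call takes 0.05 s, during which the arm holds its last target. There are 200 camera calls.

## Working session

There is one attempt and no reset: what is moved stays moved. The work goes in short steps, Python scripts to look and compute and a shell command to move; the robot and the scene stay as the last step left them, time stands still between calls to the robot, and variables do not carry over. Pictures are saved under pics/ and viewed, at most 10 in all, crops included, and the job is handed in when it is done.

```bash
mkdir -p pics
cat > h.py <<'E'
import numpy as np, cv2
from station import robot, optics, nets
def ray(p,uv):
    K=np.array(p["camera_matrix"]);k1=p["k1"]
    d=np.array([(uv[0]-K[0,2])/K[0,0],(uv[1]-K[1,2])/K[1,1]]);u=d.copy()
    for _ in range(30): u=d/(1+k1*(u@u))
    R=np.array(p["R"]);t=np.array(p["t"])
    return -R.T@t, R.T@np.array([u[0],u[1],1.])
def atz(p,uv,z):
    o,d=ray(p,uv); return o+d*(z-o[2])/d[2]
def proj(p,X):
    K=np.array(p["camera_matrix"]);c=np.array(p["R"])@np.array(X,float)+np.array(p["t"])
    s=c[:2]/c[2]; s=s*(1+p["k1"]*(s@s)); return np.array([K[0,0]*s[0]+K[0,2],K[1,1]*s[1]+K[1,2]])
def tri(ps,uvs):
    A=np.zeros((3,3));b=np.zeros(3)
    for p,uv in zip(ps,uvs):
        o,d=ray(p,uv);d/=np.linalg.norm(d);M=np.eye(3)-np.outer(d,d);A+=M;b+=M@o
    return np.linalg.solve(A,b)
def save(p,n,box=None,s=1):
    im=p["color"][...,::-1]
    if box: im=im[box[1]:box[3],box[0]:box[2]]
    cv2.imwrite(f"pics/{n}.png",cv2.resize(im,None,fx=s,fy=s,interpolation=cv2.INTER_CUBIC))
def wristpose(p,o):
    from scipy.spatial.transform import Rotation as Ro
    T=np.eye(4);T[:3,:3]=Ro.from_quat(o["ee_rot"]).as_matrix();T[:3,3]=o["ee_pos"]
    C=np.linalg.inv(T@np.array(p["mount"]));p["R"]=C[:3,:3];p["t"]=C[:3,3];return p
E
python3 - <<'E'
from h import *
import pickle
o=robot.get_obs();print(o)
P={n:optics.get_image(n) for n in("scene","side")}
pickle.dump(P,open("p0.pkl","wb"))
for n in P:
    save(P[n],n+"0",s=1.55)
    print(n,-np.array(P[n]["R"]).T@P[n]["t"])
    for l in("case","cast","lid_handle","brace_bar","lid","bowl"):
        print(l,[(np.round(d["extent"]).tolist(),round(d["score"],2)) for d in nets.look_for(P[n],l)][:3])
E
```

```text
{'t': 0.0, 'joint_pos': array([-1.26381611,  0.62931498,  0.03843777,  1.51833483, -0.02699003,
        0.99631761, -0.01995378]), 'joint_velocities': array([-0.0012229 , -0.00028577,  0.00011308, -0.00142177,  0.00038132,
        0.00012567, -0.00126499]), 'joint_efforts': array([ 2.34738882e-04, -5.49741733e+01,  1.14369180e+00, -1.86627853e+01,
       -5.22762607e-02,  2.37605773e-02,  1.56031801e-04]), 'ee_pos': array([236.45008773, 604.70767846, 177.78490408]), 'ee_rot': array([ 1.85285258e-01,  9.82684340e-01, -9.14878599e-04, -1.58175090e-04]), 'ft_force': array([-0.24451516,  0.4947992 , -1.21768307]), 'torque': array([ 0.01722479,  0.03445772, -0.01462035]), 'grasp_force': 0.0, 'finger_gap': 93.79469008044978}
scene [-613.05273147  731.25198645  751.28807565]
case [([301.0, 206.0, 73.0, 53.0], 0.83)]
cast [([213.0, 248.0, 22.0, 15.0], 0.59), ([258.0, 243.0, 24.0, 18.0], 0.59)]
lid_handle [([302.0, 196.0, 73.0, 34.0], 0.91)]
brace_bar [([300.0, 207.0, 72.0, 55.0], 0.21)]
lid [([299.0, 200.0, 73.0, 34.0], 0.77), ([299.0, 206.0, 75.0, 48.0], 0.59)]
bowl [([173.0, 221.0, 33.0, 28.0], 0.66)]
side [   11.08994423 -1300.93568456   653.78004534]
case [([266.0, 234.0, 103.0, 61.0], 0.77)]
cast [([209.0, 201.0, 25.0, 11.0], 0.58), ([211.0, 217.0, 18.0, 16.0], 0.51)]
lid_handle [([272.0, 221.0, 92.0, 38.0], 0.94)]
brace_bar [([224.0, 213.0, 16.0, 16.0], 0.62), ([273.0, 294.0, 61.0, 38.0], 0.55)]
lid [([272.0, 222.0, 91.0, 36.0], 0.67)]
bowl [([247.0, 181.0, 24.0, 20.0], 0.56)]
```

View pics/scene0.png

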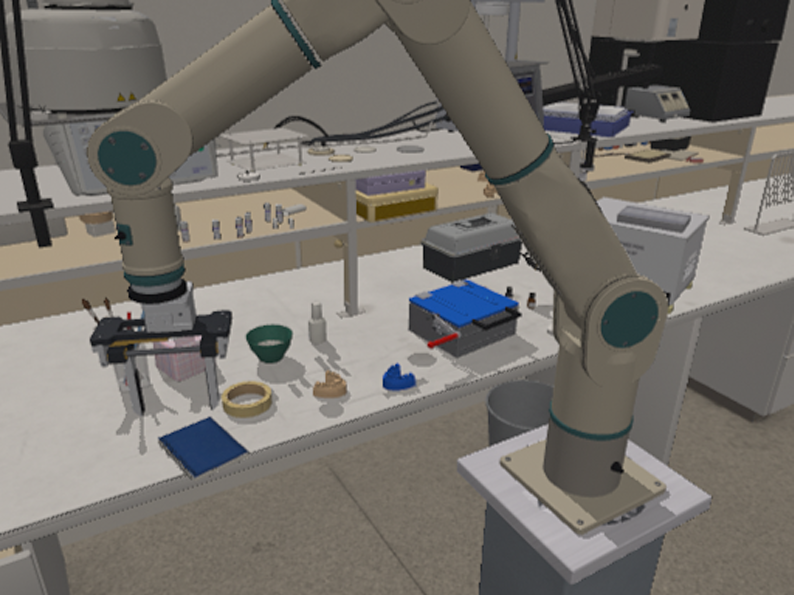

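View pics/side0.png

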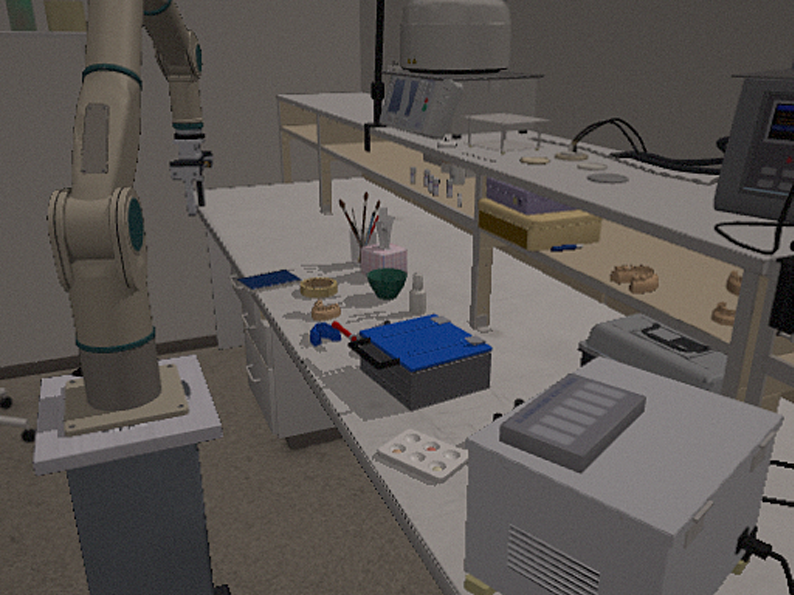

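The scene view shows these candidates for the cast, all in native pixels: 
- the tan/yellow one on the bench at scene (213,248), side (210,200)
- the blue look-alike at scene (257,243)
- casts on the shelf at side (410,178)

By the description I choose the tan one on the bench. The case is at scene (300,206), with its red bar at (285,220). I'll check it all in a close crop.

Run:
```python
from h import *
import pickle
P=pickle.load(open("p0.pkl","rb"));s,d=P["scene"],P["side"]
a=s["color"][175:265,190:350,::-1];b=d["color"][180:270,190:350,::-1]
im=np.vstack([a,b]);cv2.imwrite("pics/c0.png",cv2.resize(im,None,fx=3.3,fy=3.3,interpolation=cv2.INTER_CUBIC)) if 0 else cv2.imwrite("pics/c0.png",cv2.resize(im,(528,594),interpolation=cv2.INTER_CUBIC))
print("cast",atz(s,(213,248),14),atz(d,(209.5,201),14),tri([s,d],[(213,248),(209.5,201)]))
print("blue",atz(s,(257,243),14))
print("case",atz(s,(300,195),83),atz(d,(275,221),83))
for l in ("bottle","tape","palette","stain_a"):
  for p in (s,d):
    print(l,[(atz(p,(x["extent"][0],x["extent"][1]),20).round(),round(x["score"],2)) for x in nets.look_for(p,l)][:2])if 0 else None
```

```text
cast [467.72358788 260.5127351   14.        ] [469.85335267 248.12274647  14.        ] [472.96472039 258.11930275  10.10069535]
blue [423.71935965 119.70184166  14.        ]
case [ 545.47927425 -138.94806294   83.        ] [ 553.57673546 -151.08446552   83.        ]
```

View pics/c0.png

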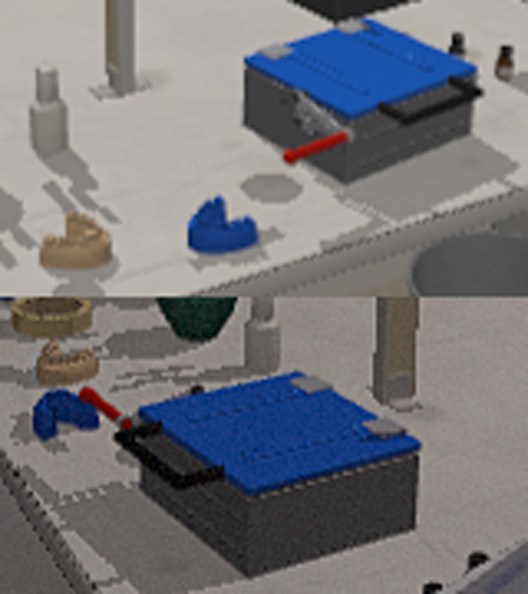

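The crop shows the tan cast with teeth up, base at about (75,250), the blue one at (222,230), the case with its red bar end at (290,156) and the lid corners. I'll fit the case pose from the corners.

Run:
```python
from h import *
import pickle
from scipy.optimize import least_squares
P=pickle.load(open("p0.pkl","rb"));s,d=P["scene"],P["side"]
cs=[(90,100),(-90,100),(-90,-100),(90,-100)]
us=[(247,63),(347,113),(475,68),(368,20)]
ud=[(300,375),(140,408),(248,492),(420,442)]
S=[np.array([190+u/3.3,175+v/3.3]) for u,v in us];D=[np.array([190+u/3.3,180+(v-297)/3.3]) for u,v in ud]
def W(q,x,y,z):
    c,n=np.cos(q[2]),np.sin(q[2]);return [q[0]+c*x-n*y,q[1]+n*x+c*y,z]
def f(q):
    return np.concatenate([proj(s,W(q,*c,q[3]))-m for c,m in zip(cs,S)]+[proj(d,W(q,*c,q[3]))-m for c,m in zip(cs,D)])
r=least_squares(f,[548,-145,0,83],loss="soft_l1");q=r.x;print(q,f(q).round(1))
print("handle",W(q,-132,0,78),"pivot",W(q,-20,165,53),"barfold",W(q,-99,165,68),"barend fold",W(q,-99,190,68))
be=tri([s,d],[(190+290/3.3,175+156/3.3),(190+85/3.3,180+(393-297)/3.3)]);print("bar end meas",be)
for p in (s,d): print("bar end proj",proj(p,W(q,-99,190,68)))
# handle blob centre
h=tri([s,d],[(190+432/3.3,175+105/3.3),(190+165/3.3,180+(462-297)/3.3)]);print("handle meas",h)
```

```text
[ 5.54473081e+02 -1.39110016e+02  1.28546696e-01  8.29464514e+01] [-1.5 -1.4 -0.   0.6  0.3 -0.   0.2 -0.5 -0.3 -0.4 -0.4  0.4  0.1 -0.2
  0.3  1.3]
handle [np.float64(423.5621810001823), np.float64(-156.03148769795018), 78] pivot [np.float64(513.486257109897), np.float64(21.964749722435272), 53] barfold [np.float64(435.13806680605535), np.float64(11.837505471751626), 68] barend fold [np.float64(431.93324267609216), np.float64(36.6312365805623), 68]
bar end meas [427.13076083  36.64590441  69.40982381]
bar end proj [277.05315851 221.93798369]
bar end proj [217.1087697  209.37559477]
handle meas [ 438.83144426 -155.77896723   75.76527572]
```

```bash
python3 -m handwheel '[42,30,-42,20,0, 42,38,-42,20,0, 42,38,-42,20,0, 42,38,-42,20,0, 42,38,-42,0,0, 42,38,-45,0,0, 42,0,-50,0,-10, 42,0,-50,0,-10, 42,0,-50,0,-10, 42,0,-50,0,-10, 42,0,-50,0,-10, 42,0,-50,0,-10]' | tail -c 600; python3 -m handwheel '[42,-10,-50,0,0, 42,-10,-50,0,0, 42,-10,-50,-20,0, 42,0,-50,-40,0, 42,0,0,0,0, 42,0,0,0,0]'
python3 - <<'E'
from h import *
import pickle
o=robot.get_obs();p=wristpose(optics.get_image("wrist"),o)
print(o["ee_pos"],o["ee_rot"])
save(p,"w1",s=1.5)
for l in("lid_handle","brace_bar"): print(l,[(np.round(d["extent"]).tolist(),round(d["score"],2)) for d in nets.look_for(p,l)][:2])
print(proj(p,[423.6,-156,78]),proj(p,[435,12,68]))
pickle.dump(p,open("w1.pkl","wb"))
E
```

```text
t: 2.2
ee_pos: [456.7, 48.9, 259.0]
ee_rot: [0.654, 0.757, 0.0, 0.0]
ft_force: [-0.2, -0.2, -0.4]
finger_gap: 39.4
grasp_force: 0.0
t: 2.95
ee_pos: [426.9, -147.9, 199.8]
ee_rot: [0.652, 0.758, 0.0, -0.0]
ft_force: [0.8, -0.1, -0.1]
finger_gap: 39.2
grasp_force: 0.0
[ 426.93326421 -147.93223729  199.79839158] [ 6.51830111e-01  7.58364972e-01  2.00167759e-04 -1.86361382e-04]
lid_handle [([352.0, 180.0, 208.0, 186.0], 0.63)]
brace_bar [([308.0, 55.0, 62.0, 95.0], 0.66)]
[253.78269196 194.17372035] [287.13859029  44.40350167]
```

View pics/w1.png

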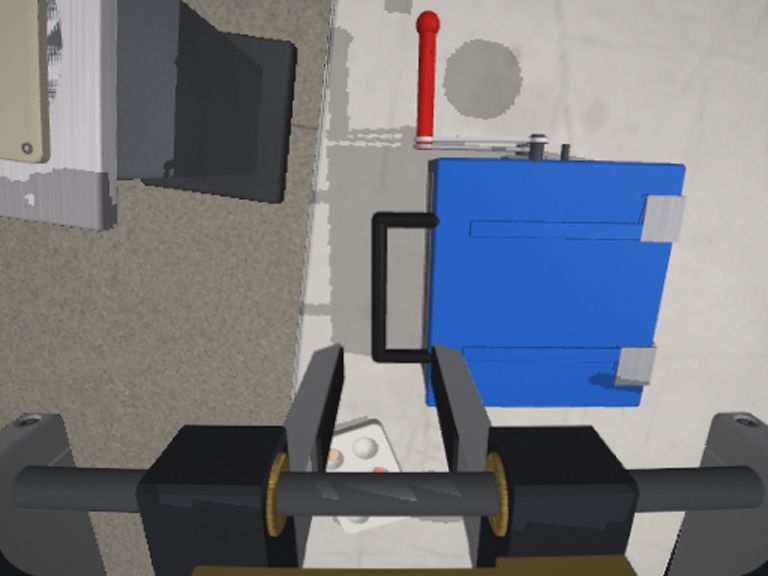

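The wrist view puts the handle bar centre at (254,192), against a predicted (254,194). The red bar grip point is also where predicted, so the pose is confirmed. Next I descend and pinch.

```bash
python3 -m handwheel '[42,-3,-7,-20,0, 42,0,0,-40,0, 42,0,0,-40,0, 42,0,0,-30,0, 42,0,0,-10,0, 42,0,0,0,0, 0,0,0,0,0, 0,0,0,0,0, 0,0,0,0,0, 0,0,0,0,0, 0,0,0,0,0]'
```

```text
t: 4.47
ee_pos: [421.8, -155.7, 60.6]
ee_rot: [0.652, 0.758, -0.0, -0.001]
ft_force: [-8.3, -0.4, 31.4]
finger_gap: 3.6
grasp_force: 27.5
```

Run:
```python
import numpy as np
c,s=np.cos(.1285),np.sin(.1285)
A=np.linspace(0,1.41,17);
r=90-222*np.cos(A);z=222*np.sin(A)
print(np.c_[A[1:],np.diff(r)*c,np.diff(r)*s,np.diff(z)].round(1))
```

```text
[[ 0.1  0.9  0.1 19.5]
 [ 0.2  2.6  0.3 19.4]
 [ 0.3  4.2  0.5 19.1]
 [ 0.4  5.9  0.8 18.6]
 [ 0.4  7.5  1.  18. ]
 [ 0.5  9.   1.2 17.3]
 [ 0.6 10.5  1.4 16.4]
 [ 0.7 11.9  1.5 15.4]
 [ 0.8 13.2  1.7 14.3]
 [ 0.9 14.4  1.9 13.1]
 [ 1.  15.5  2.  11.8]
 [ 1.1 16.5  2.1 10.3]
 [ 1.1 17.3  2.2  8.8]
 [ 1.2 18.   2.3  7.3]
 [ 1.3 18.6  2.4  5.6]
 [ 1.4 19.   2.5  4. ]]
```

Run:
```python
from h import *
o=robot.get_obs();p=wristpose(optics.get_image("wrist"),o);d=optics.get_image("side")
print(o["ee_pos"],o["ft_force"],o["finger_gap"])
a=p["color"][100:340,150:420,::-1]; b=d["color"][180:276,220:320,::-1]
cv2.imwrite("pics/w2.png",np.hstack([cv2.resize(a,(405,360)),cv2.resize(b,(375,360),interpolation=cv2.INTER_CUBIC)]))
```

```text
[ 421.80215756 -155.7098722    60.57054615] [-8.27253896 -0.36723917 31.35865944] 3.624766091446905
```

View pics/w2.png

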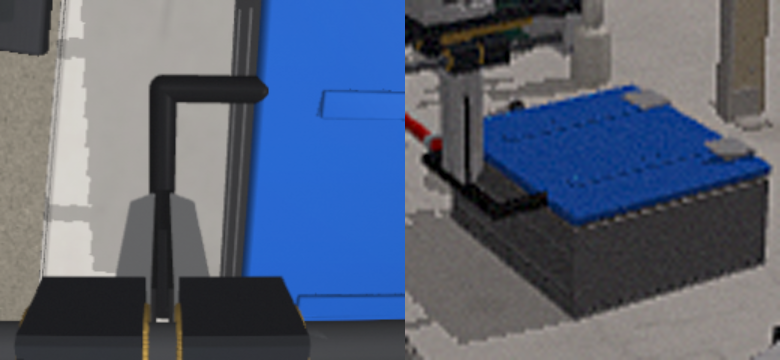

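```bash
python3 - <<'E'
from h import *
import pickle
P=pickle.load(open("p0.pkl","rb"));w=pickle.load(open("w1.pkl","rb"));d=P["side"];s=P["scene"]
c=lambda u,v:(190+u/3.3,180+(v-297)/3.3)
e=lambda u,v:(190+u/3.3,175+v/3.3)
for a,b,g in (((252,145.3),c(120,437),e(385,118)),((252.7,238),c(180,483),e(478,92))):
    print(tri([w,d],[a,b]),tri([s,d],[g,b]),tri([w,s],[a,g]))
for z in(58,68,78): print(z,[proj(p,[424,-156,z]).round(1) for p in(w,d,s)])
print("back lid corner L check",proj(w,[424,-156,60]))
E
python3 -m handwheel '[42,0,0,0,0, 42,0,0,0,0, 42,0,0,0,0]'
```

```text
[414.88994574 -99.57884329  80.91257429] [424.74432658 -84.70898505  78.12685637] [419.26145825 -90.10017653  84.93818302]
[ 430.99775191 -210.9292152    81.73831395] [ 430.57254691 -212.77403735   82.03155312] [ 429.88578122 -211.62884206   81.50422277]
58 [array([254.3, 189.9]), array([235.3, 236.5]), array([323.1, 212.7])]
68 [array([254.2, 192. ]), array([235.2, 233.4]), array([323.3, 210.3])]
78 [array([254.1, 194.2]), array([235.2, 230.3]), array([323.5, 207.8])]
back lid corner L check [254.2739529 190.324207 ]
t: 4.95
ee_pos: [424.9, -155.4, 60.4]
ee_rot: [0.652, 0.759, 0.001, 0.001]
ft_force: [0.6, -0.1, -0.2]
finger_gap: 27.3
grasp_force: 0.0
```

```bash
python3 -m handwheel '[42,0,0,0,0, 42,0,0,0,0]'
python3 - <<'E'
from h import *
o=robot.get_obs();p=wristpose(optics.get_image("wrist"),o);d=optics.get_image("side");s=optics.get_image("scene")
print(o["finger_gap"], [proj(q,o["ee_pos"]).round(1) for q in (p,d,s)])
a=p["color"][150:350,170:370,::-1]; b=d["color"][195:265,210:280,::-1]
cv2.imwrite("pics/w3.png",np.hstack([cv2.resize(a,(400,400)),cv2.resize(b,(400,400),interpolation=cv2.INTER_CUBIC)]))
E
```

```text
t: 5.2
ee_pos: [423.1, -155.5, 59.4]
ee_rot: [0.652, 0.758, -0.0, -0.0]
ft_force: [-0.0, -0.5, 0.2]
finger_gap: 39.1
grasp_force: 0.0
39.05644550225241 [array([257.6, 227.4]), array([234.9, 236. ]), array([323.2, 212.5])]
```

View pics/w3.png

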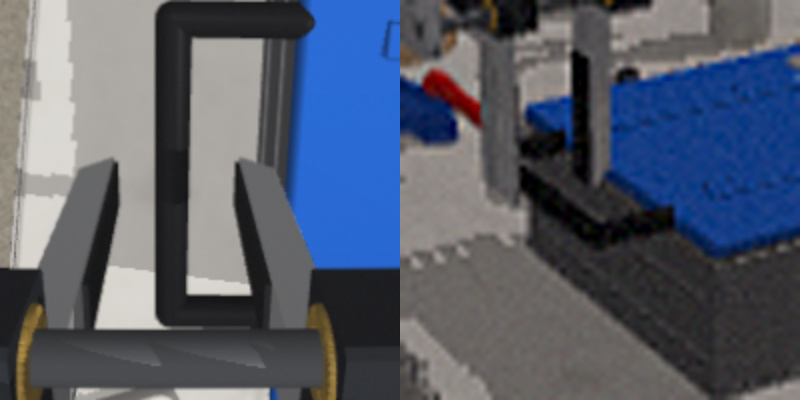

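```bash
python3 -m handwheel '[20,0,0,0,0, 20,0,0,0,0]';  python3 -m handwheel '[12,0,0,0,0, 12,0,0,0,0]'; python3 -m handwheel '[8,0,0,0,0, 8,0,0,0,0]'; python3 -m handwheel '[0,0,0,0,0]';python3 -m handwheel '[0,0,0,0,0]'
```

```text
t: 5.6
ee_pos: [423.7, -155.4, 59.6]
ee_rot: [0.652, 0.758, -0.0, -0.0]
ft_force: [-0.2, 0.3, -0.3]
finger_gap: 23.1
grasp_force: 0.0
t: 5.85
ee_pos: [422.5, -155.5, 59.5]
ee_rot: [0.652, 0.758, -0.001, -0.001]
ft_force: [-3.0, -1.0, 0.9]
finger_gap: 11.6
grasp_force: 1.3
t: 6.1
ee_pos: [421.7, -155.6, 59.4]
ee_rot: [0.652, 0.758, -0.001, -0.001]
ft_force: [-4.9, -1.9, 1.2]
finger_gap: 8.2
grasp_force: 16.3
t: 6.22
ee_pos: [421.6, -155.6, 59.4]
ee_rot: [0.652, 0.758, -0.001, -0.001]
ft_force: [-4.5, -2.3, 0.9]
finger_gap: 7.1
grasp_force: 23.9
t: 6.35
ee_pos: [421.7, -155.6, 59.4]
ee_rot: [0.652, 0.758, -0.001, -0.001]
ft_force: [-4.8, -2.8, 1.2]
finger_gap: 6.9
grasp_force: 23.9
```

```bash
python3 -m handwheel '[8,0,0,9,0, 8,1,0,10,0, 8,1,0,10,0, 8,2,0,10,0, 8,2,0,10,0, 8,2,1,9,0, 8,3,0,9,0, 8,3,1,9,0, 8,0,0,0,0]'
```

```text
t: 7.48
ee_pos: [438.5, -153.5, 136.2]
ee_rot: [0.652, 0.759, 0.0, 0.001]
ft_force: [0.9, -0.3, 0.8]
finger_gap: 7.5
grasp_force: 0.0
```

Run:
```python
from h import *
d=optics.get_image("side");o=robot.get_obs()
c=(np.array([105,205])/5.714+[210,195]);b=(np.array([195,185])/5.714+[210,195])
for z in(50,60,70,80): print(z,"front",proj(d,[398,-159,z]),c,"back",proj(d,[449,-152,z]),b, "now",proj(d,[438,-154,z+76]))
for l in("lid","lid_handle"):print([(np.round(x["extent"]).tolist(),round(x["score"],2)) for x in nets.look_for(d,l)][:2])
save(d,"s4",(200,150,320,270),4)
```

```text
50 front [227.28139719 240.92780865] [228.3759188  230.87679384] back [242.81431805 236.93500282] [244.12670634 227.37661883] now [239.22387823 214.10677594]
60 front [227.203176   237.82305927] [228.3759188  230.87679384] back [242.77840645 233.87550847] [244.12670634 227.37661883] now [239.17698169 210.90959328]
70 front [227.1244445  234.70171396] [228.3759188  230.87679384] back [242.74226747 230.7999189 ] [244.12670634 227.37661883] now [239.12977507 207.69493603]
80 front [227.04519703 231.56360853] [228.3759188  230.87679384] back [242.70589863 227.70807733] [244.12670634 227.37661883] now [239.08225488 204.46262679]
[([274.0, 222.0, 88.0, 34.0], 0.8), ([273.0, 294.0, 59.0, 36.0], 0.26)]
[([272.0, 222.0, 93.0, 36.0], 0.75)]
```

View pics/s4.png

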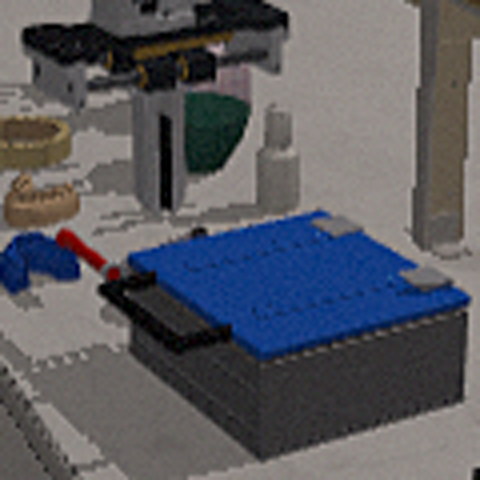

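The side view shows the lid still closed. The real fingertips, at (241,202), sit about 22 mm higher than the TCP reading implies, so only the tips had pinched the bar. I'll regrip 20 mm lower.

```bash
python3 -m handwheel '[42,-8,-1,0,0, 42,-8,-1,0,0, 42,0,0,0,0, 42,0,0,-30,0, 42,0,0,-30,0, 42,0,0,-20,0, 42,0,0,-10,0, 42,0,0,-6,0, 42,0,0,0,0]'; python3 -m handwheel '[0,0,0,0,0, 0,0,0,0,0, 0,0,0,0,0, 0,0,0,0,0, 0,0,0,0,0]'
```

```text
t: 8.75
ee_pos: [421.9, -155.5, 39.7]
ee_rot: [0.652, 0.758, 0.0, 0.0]
ft_force: [-1.3, -0.3, 0.0]
finger_gap: 39.8
grasp_force: 0.0
t: 9.38
ee_pos: [421.6, -155.5, 39.8]
ee_rot: [0.652, 0.758, 0.0, -0.0]
ft_force: [-1.2, -0.5, 4.9]
finger_gap: 11.1
grasp_force: 30.0
```

```bash
python3 -m handwheel '[0,0,0,9,0, 0,1,0,10,0, 0,1,0,10,0, 0,2,0,10,0, 0,2,0,10,0, 0,2,1,9,0, 0,3,0,9,0, 0,3,1,9,0, 0,4,0,9,0, 0,4,1,9,0]';python3 -m handwheel '[0,4,1,9,0, 0,5,0,8,0, 0,11,1,16,0, 0,12,2,15,0, 0,13,2,14,0, 0,14,2,13,0, 0,16,2,12,0, 0,16,2,10,0, 0,0,0,0,0]'
```

```text
t: 10.62
ee_pos: [443.5, -152.5, 134.1]
ee_rot: [0.652, 0.758, -0.0, -0.0]
ft_force: [1.4, 2.3, -4.4]
finger_gap: 10.9
grasp_force: 30.0
t: 11.75
ee_pos: [533.0, -140.1, 232.6]
ee_rot: [0.652, 0.758, -0.001, -0.002]
ft_force: [-8.3, 3.3, 10.0]
finger_gap: 10.8
grasp_force: 29.9
```

```bash
python3 -m handwheel '[0,11,1,6,0, 0,12,2,6,0, 0,12,1,5,0, 0,12,2,4,0, 0,12,1,3,0, 0,12,2,2,0, 0,0,0,0,0, 0,0,0,0,0, 0,0,0,0,0, 0,0,0,0,0, 0,0,0,0,0]'
python3 - <<'E'
from h import *
d=optics.get_image("side");s=optics.get_image("scene")
a=d["color"][110:280,210:340,::-1];b=s["color"][110:280,230:360,::-1]
cv2.imwrite("pics/w5.png",cv2.resize(np.hstack([a,b]),None,fx=3,fy=3,interpolation=cv2.INTER_CUBIC))
E
```

```text
t: 13.12
ee_pos: [606.5, -130.4, 257.3]
ee_rot: [0.652, 0.759, 0.001, 0.0]
ft_force: [-2.5, 3.9, 5.1]
finger_gap: 10.8
grasp_force: 30.0
```

View pics/w5.png

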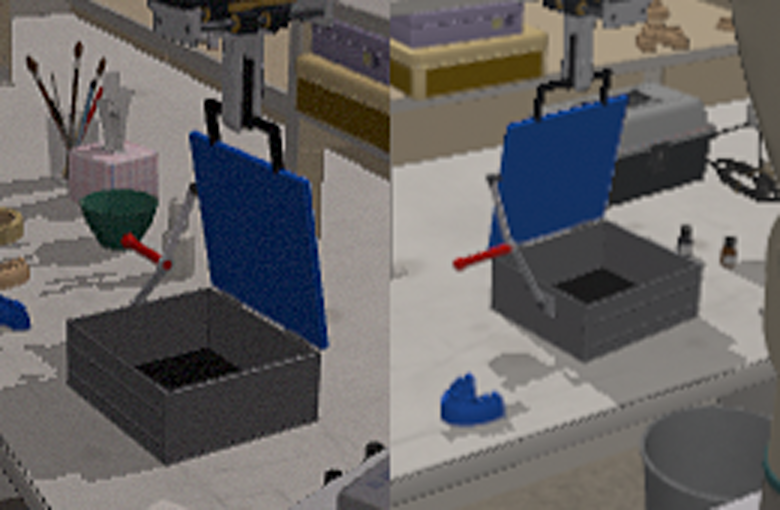

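Lid near 1.40 with the brace straight. I ease it back onto the brace and release.

```bash
python3 -m handwheel '[0,-5,-1,-1,0, 0,-5,-1,-1,0, 0,-5,-1,-1,0, 0,-4,0,-1,0, 0,0,0,0,0]'; python3 -m handwheel '[40,0,0,0,0, 40,0,0,0,0, 40,0,0,0,0, 40,0,0,10,0, 40,0,0,25,0, 40,0,0,30,0, 40,0,0,0,0]'
python3 - <<'E'
from h import *
d=optics.get_image("side");s=optics.get_image("scene")
# stereo colour centroid of red bar, tan cast
def red(p):
    h=cv2.cvtColor(p["color"],cv2.COLOR_RGB2HSV);m=((h[...,0]<6)|(h[...,0]>174))&(h[...,1]>180)&(h[...,2]>90)
    n,l,st,c=cv2.connectedComponentsWithStats(m.astype(np.uint8));i=1+np.argmax(st[1:,4]);ys,xs=np.where(l==i)
    return c[i],st[i],np.array([xs[xs.argmin()],ys[xs.argmin()]])
for p in(s,d):print(red(p))
print(tri([s,d],[red(s)[0],red(d)[0]]),tri([s,d],[red(s)[2],red(d)[2]]))
def W(x,y,z,q=(554.5,-139.1,.1285)):
    c,n=np.cos(q[2]),np.sin(q[2]);return [q[0]+c*x-n*y,q[1]+n*x+c*y,z]
print("locked grip",W(38,165,109),"end",W(38,190,109),"foldpt straight",W(-20-81*np.cos(1.98+.18),165,53+81*np.sin(1.98+.18)))
E
```

```text
t: 13.85
ee_pos: [587.3, -133.2, 253.0]
ee_rot: [0.652, 0.758, 0.001, -0.0]
ft_force: [-0.3, 6.0, 5.0]
finger_gap: 10.7
grasp_force: 30.0
t: 14.72
ee_pos: [588.3, -135.4, 320.4]
ee_rot: [0.652, 0.758, 0.001, 0.003]
ft_force: [-0.4, -0.8, -0.3]
finger_gap: 37.3
grasp_force: 0.0
(array([260.37209302, 194.95348837]), array([251, 192,  19,   7,  43], dtype=int32), array([251, 197]))
(array([255.96666667, 191.6       ]), array([251, 188,  12,   9,  30], dtype=int32), array([251, 189]))
[564.57169144  25.11047356 113.81199408] [563.50418396  63.52618003 112.42007041]
locked grip [np.float64(571.0425007230059), np.float64(29.40918571350747), 109] end [np.float64(567.8388343605436), np.float64(54.20306644722939), 109] foldpt straight [np.float64(558.16121769411), np.float64(27.744769659069334), np.float64(120.34206032307333)]
```

```bash
python3 -m handwheel '[100,-50,0,0,0, 100,-50,10,0,0, 100,-20,50,0,0, 100,0,55,-10,0, 100,0,55,-20,0, 100,0,55,-20,0, 100,0,55,-20,0, 100,0,50,-20,0, 100,0,10,-20,0, 100,0,0,0,0]'
python3 - <<'E'
from h import *
import pickle
o=robot.get_obs();p=wristpose(optics.get_image("wrist"),o);d=optics.get_image("side")
print(o["ee_pos"],o["ee_rot"])
for l in("cast",):
  for x in nets.look_for(p,l): print(l,x, atz(p,x["extent"][:2],14))
print("lid",nets.look_for(d,"lid_handle")[:1])
save(p,"w6",s=1.5)
pickle.dump(p,open("w6.pkl","wb"))
E
```

```text
t: 16.08
ee_pos: [464.6, 205.7, 205.5]
ee_rot: [0.651, 0.759, -0.002, -0.001]
ft_force: [-0.1, -0.4, 0.1]
finger_gap: 93.8
grasp_force: 0.0
[464.58890396 205.7257002  205.48747928] [ 0.65098734  0.759084   -0.00247561 -0.00091245]
cast {'extent': [224.3, 219.9, 44.4, 40.9], 'score': 0.73} [425.03271658 131.62964952  14.        ]
cast {'extent': [269.2, 133.8, 48.1, 47.9], 'score': 0.64} [470.58355542 265.12236992  14.        ]
lid [{'extent': [293.3, 185.4, 57.2, 78.4], 'score': 0.95}]
```

View pics/w6.png

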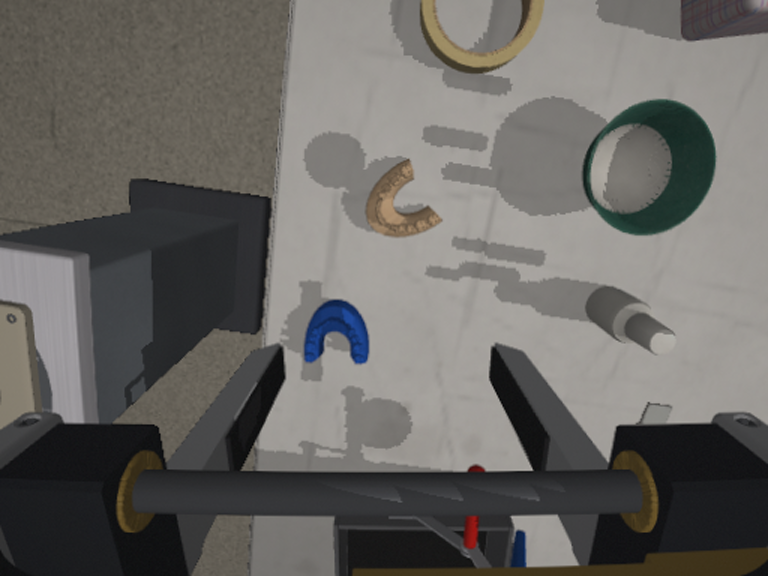

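The wrist view shows the tan cast at (269,134) native, with its arch opening to the upper right, and the blue one at (224,220). The lid is still up. I'll get the axes of the tan blob.

Run:
```python
from h import *
import pickle
p=pickle.load(open("w6.pkl","rb"))
h=cv2.cvtColor(p["color"],cv2.COLOR_RGB2HSV)
m=np.zeros(h.shape[:2],np.uint8);sub=h[100:165,236:300];m[100:165,236:300]=((sub[...,1]>70)&(sub[...,0]<25)&(sub[...,2]>60))
ys,xs=np.where(m);print(len(xs),xs.min(),xs.max(),ys.min(),ys.max())
for z in (5,20,28):
    pts=np.array([atz(p,(x,y),z)[:2] for x,y in zip(xs,ys)],np.float32)
    print(z,cv2.minAreaRect(pts),pts.mean(0))
    e=[atz(p,(u/1.5,v/1.5),30)[:2] for u,v in((408,163),(438,215))];v=e[1]-e[0];print(e,np.degrees(np.arctan2(v[1],v[0])))
    # symmetry axis: direction minimising mirrored mismatch
    c=pts-pts.mean(0)
from scipy.spatial import cKDTree
best=[]
for a in np.arange(0,180,2):
    r=np.radians(a);n=np.array([np.cos(r),np.sin(r)])  # mirror normal
    q=c-2*np.outer(c@n,n);best.append((cKDTree(c).query(q)[0].mean(),a))
print(sorted(best)[:4])
a=sorted(best)[0][1];r=np.radians(a);n=np.array([np.cos(r),np.sin(r)]);t=np.array([-n[1],n[0]])
for z in (8,18):
    pts=np.array([atz(p,(x,y),z)[:2] for x,y in zip(xs,ys)])
    A,B=pts@n,pts@t;print(z,np.ptp(A),np.ptp(B),"centre",n*(A.max()+A.min())/2+t*(B.max()+B.min())/2)
```

```text
1175 244 293 106 157
5 ((464.89483642578125, 258.7123107910156), (59.07637023925781, 64.12085723876953), 38.020294189453125) [464.59903 258.7857 ]
[array([468.2942652 , 297.78889469]), array([501.52627768, 258.56314206])] -49.728767434717795
20 ((464.4402160644531, 259.8680114746094), (56.89679718017578, 61.75516891479492), 38.020286560058594) [464.15485 259.93863]
[array([468.2942652 , 297.78889469]), array([501.52627768, 258.56314206])] -49.728767434717795
28 ((464.1976623535156, 260.48431396484375), (55.734352111816406, 60.493446350097656), 38.020286560058594) [463.9186 260.5537]
[array([468.2942652 , 297.78889469]), array([501.52627768, 258.56314206])] -49.728767434717795
[(np.float64(0.5198114049078505), np.int64(128)), (np.float64(0.5539783650609811), np.int64(130)), (np.float64(0.5540006886735438), np.int64(126)), (np.float64(0.6453271658499585), np.int64(132))]
8 63.64544747849594 58.650971435343365 centre [464.8029855  258.95334201]
18 62.0683719597249 57.197654428905935 centre [464.49992715 259.72354801]
```

```bash
python3 -m handwheel '[100,0,5,0,10, 100,0,5,0,10, 100,0,5,0,10, 100,0,5,0,10, 100,0,5,0,10, 100,0,5,0,10, 100,0,5,0,10, 100,0,5,0,10, 100,0,5,0,10, 100,0,5,0,10, 100,2,3,0,10, 100,0,0,0,10]';python3 -m handwheel '[100,0,0,-30,0, 100,0,0,-40,0, 100,0,0,-40,0, 100,0,0,-30,0, 100,0,0,-20,0, 100,0,0,0,0, 100,0,0,0,0]'
python3 - <<'E'
from h import *
o=robot.get_obs();p=wristpose(optics.get_image("wrist"),o);d=optics.get_image("side");s=optics.get_image("scene")
print(o["ee_pos"],o["ee_rot"])
for q,n in((p,"w"),(d,"d"),(s,"s")):
  print(n,proj(q,o["ee_pos"]),[(np.round(x["extent"],1),round(x["score"],2)) for x in nets.look_for(q,"cast")[:3]])
E
```

```text
t: 17.77
ee_pos: [469.7, 257.8, 208.6]
ee_rot: [-0.333, 0.943, -0.0, 0.001]
ft_force: [-0.8, 0.4, -0.3]
finger_gap: 93.7
grasp_force: 0.0
t: 18.65
ee_pos: [469.9, 258.5, 48.8]
ee_rot: [-0.33, 0.944, 0.0, 0.001]
ft_force: [0.0, -0.2, 0.7]
finger_gap: 94.2
grasp_force: 0.0
[469.8510019  258.50373667  48.81023939] [-3.30397106e-01  9.43841497e-01  7.43517153e-06  9.90143265e-04]
w [257.1634097  225.65284655] [(array([261.8, 207.4,  68.1,  68.2]), 0.82), (array([160.2,  60.4,  91.3, 102.3]), 0.77)]
d [208.32190718 191.3905688 ] [(array([210.6, 215.7,  18.7,  16.8]), 0.73), (array([209.6, 201.4,  15. ,   9.4]), 0.54)]
s [212.89941304 238.37136537] [(array([268.1, 202.2,  29.5,  21.5]), 0.71), (array([213.6, 248.4,  18.5,  15.4]), 0.59), (array([286.8, 165.6,  48.4,  59.2]), 0.49)]
```

```bash
python3 -m handwheel '[100,-1,0,-15,0, 100,-1,0,-15,0, 100,0,0,-8,0, 100,0,0,-4,0, 100,0,0,0,0]'; python3 -m handwheel '[100,0,0,-3,0, 100,0,0,-2,0]'; python3 -m handwheel '[100,0,0,-2,0, 100,0,0,0,0]'
```

```text
t: 19.58
ee_pos: [466.6, 258.5, 5.3]
ee_rot: [-0.331, 0.944, -0.0, -0.0]
ft_force: [0.1, 0.4, 0.1]
finger_gap: 93.6
grasp_force: 0.0
t: 19.82
ee_pos: [466.9, 258.7, 0.8]
ee_rot: [-0.331, 0.944, 0.0, 0.0]
ft_force: [0.1, -0.5, 0.3]
finger_gap: 93.6
grasp_force: 0.0
t: 20.08
ee_pos: [466.6, 258.5, -1.4]
ee_rot: [-0.331, 0.944, -0.0, -0.0]
ft_force: [-0.2, 0.5, -0.5]
finger_gap: 93.8
grasp_force: 0.0
```

Below zero without contact confirms the tips sit higher than the reading. I continue down in small steps.

```bash
python3 -m handwheel '[100,0,0,-3,0, 100,0,0,-2,0, 100,0,0,0,0]'; python3 -m handwheel '[100,0,0,-2,0, 100,0,0,-2,0, 100,0,0,0,0]'; python3 -m handwheel '[100,0,0,-2,0, 100,0,0,0,0]'
```

```text
t: 20.45
ee_pos: [466.6, 258.5, -6.6]
ee_rot: [-0.331, 0.944, -0.0, -0.0]
ft_force: [0.6, 0.6, 0.6]
finger_gap: 94.2
grasp_force: 0.0
t: 20.82
ee_pos: [466.6, 258.5, -10.5]
ee_rot: [-0.331, 0.944, -0.0, -0.0]
ft_force: [-0.3, 0.1, -0.2]
finger_gap: 94.0
grasp_force: 0.0
t: 21.08
ee_pos: [466.6, 258.5, -12.5]
ee_rot: [-0.331, 0.944, -0.0, -0.0]
ft_force: [0.8, -0.5, 0.7]
finger_gap: 94.0
grasp_force: 0.0
```

```bash
python3 -m handwheel '[100,0,0,-2,0, 100,0,0,0,0]'; python3 -m handwheel '[100,0,0,-2,0, 100,0,0,0,0]';python3 -m handwheel '[100,0,0,-1,0, 100,0,0,0,0]'
```

```text
t: 21.32
ee_pos: [466.6, 258.5, -14.5]
ee_rot: [-0.331, 0.944, -0.0, -0.0]
ft_force: [0.6, 0.0, -0.3]
finger_gap: 93.7
grasp_force: 0.0
t: 21.58
ee_pos: [466.6, 258.5, -16.5]
ee_rot: [-0.331, 0.944, -0.0, -0.0]
ft_force: [0.2, 0.3, 0.1]
finger_gap: 93.9
grasp_force: 0.0
t: 21.82
ee_pos: [466.7, 258.5, -17.4]
ee_rot: [-0.331, 0.944, -0.0, -0.0]
ft_force: [0.2, 0.1, 0.7]
finger_gap: 93.9
grasp_force: 0.0
```

```bash
python3 -m handwheel '[0,0,0,0,0, 0,0,0,0,0, 0,0,0,0,0, 0,0,0,0,0, 0,0,0,0,0]'; python3 -m handwheel '[0,0,0,8,0, 0,0,0,15,0, 0,0,0,20,0, 0,0,0,0,0]'
```

```text
t: 22.45
ee_pos: [466.7, 258.6, -17.4]
ee_rot: [-0.331, 0.944, 0.0, -0.0]
ft_force: [-1.0, -0.0, -0.4]
finger_gap: 59.2
grasp_force: 29.4
t: 22.95
ee_pos: [468.1, 259.3, 27.6]
ee_rot: [-0.331, 0.944, 0.0, 0.002]
ft_force: [-0.7, -0.1, -1.7]
finger_gap: 58.9
grasp_force: 29.4
```

```bash
python3 -m handwheel '[0,0,0,40,0, 0,0,0,50,0, 0,0,-20,50,0, 0,4,-45,20,-10, 0,10,-50,0,-10, 0,10,-50,0,-11, 0,10,-50,0,0, 0,10,-50,0,0, 0,10,-50,0,0, 0,10,-50,0,0, 0,0,-40,0,0, 0,0,-11,0,0]'; python3 -m handwheel '[0,0,0,0,0, 0,0,0,0,0]'
```

```text
t: 24.45
ee_pos: [529.6, -160.7, 185.1]
ee_rot: [-0.066, 0.998, -0.001, -0.001]
ft_force: [-0.7, 0.3, -1.6]
finger_gap: 59.0
grasp_force: 29.4
t: 24.7
ee_pos: [530.8, -155.0, 185.5]
ee_rot: [-0.07, 0.998, 0.001, -0.0]
ft_force: [-0.5, -0.1, -1.6]
finger_gap: 59.2
grasp_force: 29.4
```

```bash
python3 -m handwheel '[0,0,0,-40,0, 0,0,0,-40,0, 0,0,0,-30,0, 0,0,0,-25,0, 0,0,0,-20,0, 0,0,0,-15,0, 0,0,0,-10,0, 0,0,0,-5,0, 0,0,0,-3,0, 0,0,0,0,0]';python3 -m handwheel '[0,0,0,-3,0, 0,0,0,-2,0, 0,0,0,0,0]'; python3 -m handwheel '[0,0,0,-1,0, 0,0,0,0,0]'
```

```text
t: 25.95
ee_pos: [530.9, -157.5, -2.1]
ee_rot: [-0.069, 0.998, -0.0, 0.0]
ft_force: [0.4, -0.7, -1.4]
finger_gap: 58.9
grasp_force: 29.4
t: 26.32
ee_pos: [530.6, -157.4, -7.5]
ee_rot: [-0.069, 0.998, 0.0, -0.0]
ft_force: [1.1, -0.4, -1.9]
finger_gap: 59.2
grasp_force: 29.4
t: 26.58
ee_pos: [530.7, -157.4, -8.4]
ee_rot: [-0.069, 0.998, 0.0, -0.0]
ft_force: [0.6, 0.1, -1.6]
finger_gap: 59.1
grasp_force: 29.4
```

```bash
python3 -m handwheel '[0,0,0,-2,0, 0,0,0,0,0]'; python3 -m handwheel '[0,0,0,-1,0, 0,0,0,0,0]'; python3 -m handwheel '[0,0,0,-1,0, 0,0,0,0,0]'
```

```text
t: 26.82
ee_pos: [530.6, -157.4, -10.5]
ee_rot: [-0.069, 0.998, 0.0, -0.0]
ft_force: [-0.5, 0.2, -1.3]
finger_gap: 59.1
grasp_force: 29.4
t: 27.08
ee_pos: [530.6, -157.4, -11.5]
ee_rot: [-0.069, 0.998, 0.0, -0.0]
ft_force: [-0.4, -1.1, -1.2]
finger_gap: 59.0
grasp_force: 29.4
t: 27.32
ee_pos: [530.8, -157.4, -12.3]
ee_rot: [-0.069, 0.998, -0.0, 0.0]
ft_force: [-0.1, 0.5, -1.3]
finger_gap: 58.9
grasp_force: 29.4
```

```bash
python3 -m handwheel '[0,0,0,-1,0, 0,0,0,0,0]'; python3 -m handwheel '[75,0,0,0,0, 80,0,0,0,0, 85,0,0,0,0, 90,0,0,0,0]'; python3 -m handwheel '[90,0,0,10,0, 90,0,0,25,0, 90,0,0,40,0, 90,0,0,40,0, 90,0,0,40,0, 90,0,0,40,0, 90,0,0,0,0]'
python3 - <<'E'
from h import *
import pickle
o=robot.get_obs();p=wristpose(optics.get_image("wrist"),o);d=optics.get_image("side");s=optics.get_image("scene")
for q,n in((p,"w"),(d,"d"),(s,"s")):
  print(n,[(np.round(x["extent"],1),round(x["score"],2),(atz(q,x["extent"][:2],20).round())) for x in nets.look_for(q,"cast")[:3]])
  print(n,"bar",[(np.round(x["extent"],1),round(x["score"],2)) for x in nets.look_for(q,"brace_bar")[:2]],"handle",[np.round(x["extent"],1) for x in nets.look_for(q,"lid_handle")[:1]])
pickle.dump((p,d,s),open("p7.pkl","wb"))
E
```

```text
t: 27.58
ee_pos: [530.9, -157.5, -12.5]
ee_rot: [-0.069, 0.998, -0.0, 0.0]
ft_force: [-1.6, -0.6, 7.2]
finger_gap: 59.5
grasp_force: 30.0
t: 28.08
ee_pos: [530.6, -157.4, -13.5]
ee_rot: [-0.069, 0.998, 0.0, -0.0]
ft_force: [-0.3, -1.0, 0.0]
finger_gap: 83.8
grasp_force: 0.0
t: 28.95
ee_pos: [533.1, -158.1, 185.4]
ee_rot: [-0.069, 0.998, -0.001, 0.003]
ft_force: [0.6, -0.1, 0.2]
finger_gap: 84.3
grasp_force: 0.0
w [(array([481.9, 126.5,  60.3,  55.7]), 0.86, array([424., 120.,  20.])), (array([259.4, 175.7,  51.6,  45. ]), 0.81, array([ 530., -156.,   20.]))]
w bar [(array([407.3, 221.4,  92. ,  75.7]), 0.81), (array([112.5, 231.2,  26.8,  25.5]), 0.7)] handle [array([271.2, 312.4, 247.2, 143.3])]
d [(array([209.8, 217.1,  19. ,  14.3]), 0.51, array([422.,  91.,  20.]))]
d bar [(array([258.6, 199.3,  16.7,  26.3]), 0.58)] handle [array([292.1, 191.8,  57.2,  69.7])]
s [(array([341.4, 195.1,   6.1,   6.5]), 0.41, array([ 570., -371.,   20.]))]
s bar [(array([266.4, 202.3,  30.1,  16.8]), 0.54)] handle [array([286.4, 167.1,  52.2,  54.7])]
```

```bash
python3 -m handwheel '[42,0,45,10,0, 42,0,50,0,0, 42,0,50,0,0, 42,0,50,0,0, 42,0,8,0,-10, 42,0,0,0,-10, 42,0,0,0,-10, 42,0,0,0,-10, 42,4,0,0,-10, 42,6,0,0,-10, 42,8,-4,0,-10, 42,10,-6,0,-10]';python3 -m handwheel '[42,10,-5,-20,-10, 42,0,0,-20,0, 42,0,0,0,0, 42,0,0,0,0]'
python3 - <<'E'
from h import *
o=robot.get_obs();p=wristpose(optics.get_image("wrist"),o);d=optics.get_image("side")
def red(p):
    h=cv2.cvtColor(p["color"],cv2.COLOR_RGB2HSV);m=((h[...,0]<6)|(h[...,0]>174))&(h[...,1]>180)&(h[...,2]>90)
    n,l,st,c=cv2.connectedComponentsWithStats(m.astype(np.uint8));i=1+np.argmax(st[1:,4]);return c[i],st[i]
print(o["ee_pos"],o["ee_rot"]);print(red(p));print(proj(p,o["ee_pos"]))
for dz in(0,20): print("model bar grip",proj(p,[571,29.4,109-dz]),"end",proj(p,[567.8,54.2,109-dz]),"inner",proj(p,[577.5,-20,109-dz]))
print(nets.look_for(d,"lid_handle")[:1])
save(p,"w8",s=1.5)
E
```

```text
t: 31.05
ee_pos: [558.8, 35.8, 191.6]
ee_rot: [0.591, 0.807, 0.0, -0.0]
ft_force: [-0.7, 0.1, 0.6]
finger_gap: 39.8
grasp_force: 0.0
t: 31.55
ee_pos: [569.1, 30.6, 152.2]
ee_rot: [0.657, 0.754, 0.0, 0.0]
ft_force: [0.6, -0.7, -0.6]
finger_gap: 39.6
grasp_force: 0.0
[569.10927974  30.62465648 152.21849614] [6.56669517e-01 7.54178356e-01 3.17734612e-04 2.26084878e-04]
(array([255.61958763, 212.69381443]), array([247, 172,  18,  88, 970], dtype=int32))
[257.66145619 227.39051738]
model bar grip [259.44024234 210.95261883] end [259.72439142 184.54172097] inner [259.04364486 259.39081975]
model bar grip [259.28775053 204.33043836] end [259.5479147  179.58435489] inner [258.92473508 250.00722056]
[{'extent': [293.6, 187.0, 57.7, 79.2], 'score': 0.66}]
```

View pics/w8.png

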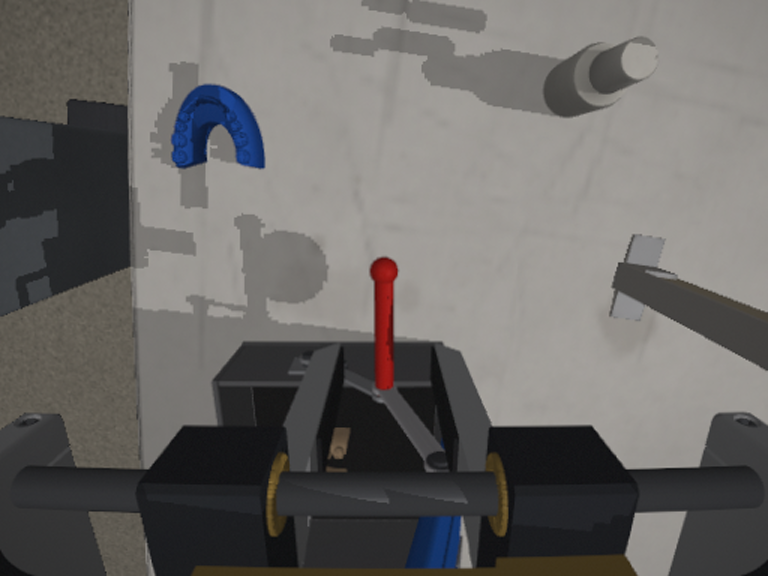

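The wrist view shows the red bar's ball end at (256,180) and its root at (256,257), centred between the fingers. The cast is visible in the case and the brace is locked. Next I descend and grip the bar.

```bash
python3 -m handwheel '[42,-2,-1,-30,0, 42,0,0,-25,0, 42,0,0,-16,0, 42,0,0,-8,0, 42,0,0,-2,0, 42,0,0,0,0, 0,0,0,0,0, 0,0,0,0,0, 0,0,0,0,0, 0,0,0,0,0]'
python3 - <<'E'
import numpy as np
c,s=np.cos(.1285),np.sin(.1285)
T=np.linspace(2.37,.188,25)
x=-81*np.cos(T);z=81*np.sin(T);x=-x*-1
x=-np.cos(T)*81
print(np.c_[T[1:]-.188,np.diff(x)*c,np.diff(x)*s,np.diff(z)].round(1))
E
```

```text
t: 32.95
ee_pos: [567.3, 29.6, 70.8]
ee_rot: [0.657, 0.754, 0.0, 0.0]
ft_force: [0.9, -0.3, 0.8]
finger_gap: 11.0
grasp_force: 30.0
[[ 2.1 -5.3 -0.7  5. ]
 [ 2.  -5.8 -0.7  4.5]
 [ 1.9 -6.1 -0.8  4. ]
 [ 1.8 -6.5 -0.8  3.4]
 [ 1.7 -6.8 -0.9  2.8]
 [ 1.6 -7.  -0.9  2.2]
 [ 1.5 -7.1 -0.9  1.5]
 [ 1.5 -7.3 -0.9  0.9]
 [ 1.4 -7.3 -0.9  0.2]
 [ 1.3 -7.3 -0.9 -0.5]
 [ 1.2 -7.2 -0.9 -1.1]
 [ 1.1 -7.1 -0.9 -1.8]
 [ 1.  -6.9 -0.9 -2.4]
 [ 0.9 -6.6 -0.9 -3.1]
 [ 0.8 -6.3 -0.8 -3.7]
 [ 0.7 -6.  -0.8 -4.2]
 [ 0.6 -5.6 -0.7 -4.7]
 [ 0.5 -5.1 -0.7 -5.2]
 [ 0.5 -4.6 -0.6 -5.7]
 [ 0.4 -4.1 -0.5 -6.1]
 [ 0.3 -3.5 -0.5 -6.4]
 [ 0.2 -2.9 -0.4 -6.7]
 [ 0.1 -2.3 -0.3 -7. ]
 [ 0.  -1.7 -0.2 -7.2]]
```

```bash
python3 -m handwheel '[0,-5,-1,5,0, 0,-6,-1,5,0, 0,-6,-1,4,0, 0,0,0,0,0]'; python3 -m handwheel '[0,-7,-1,3,0, 0,-7,-1,3,0, 0,-7,0,2,0, 0,-7,-1,2,0, 0,-7,-1,1,0, 0,-7,-1,0,0, 0,-8,-1,0,0, 0,-7,-1,-1,0, 0,0,0,0,0]'
```

```text
t: 33.45
ee_pos: [550.3, 27.3, 85.7]
ee_rot: [0.657, 0.754, 0.001, 0.0]
ft_force: [2.9, 3.5, 2.1]
finger_gap: 10.9
grasp_force: 30.0
t: 34.58
ee_pos: [490.5, 19.2, 94.3]
ee_rot: [0.657, 0.754, -0.001, -0.001]
ft_force: [-0.1, -0.1, 5.5]
finger_gap: 11.1
grasp_force: 30.0
```

```bash
python3 -m handwheel '[0,-5,-1,-2,0, 0,-7,-1,-2,0, 0,-7,-1,-3,0, 0,-6,-1,-4,0, 0,-6,-1,-4,0, 0,-5,-1,-5,0, 0,-5,0,-5,0, 0,-5,-1,-6,0, 0,0,0,0,0]';python3 -m handwheel '[0,-4,0,-6,0, 0,-4,-1,-6,0, 0,-3,0,-6,0, 0,-2,0,-6,0, 0,-2,0,-5,0, 0,0,0,0,0]'
```

```text
t: 35.7
ee_pos: [446.0, 12.7, 62.9]
ee_rot: [0.657, 0.754, -0.0, -0.001]
ft_force: [2.0, 4.7, -5.0]
finger_gap: 11.2
grasp_force: 30.0
t: 36.45
ee_pos: [432.2, 10.8, 34.2]
ee_rot: [0.657, 0.754, -0.0, 0.001]
ft_force: [3.4, 0.7, -3.7]
finger_gap: 11.0
grasp_force: 30.0
```

```bash
python3 -m handwheel '[0,-1,0,-3,0, 0,0,0,-2,0, 0,0,0,0,0]';python3 -m handwheel '[40,0,0,0,0, 40,0,0,0,0, 40,0,0,0,0, 40,0,0,15,0, 40,0,0,35,0, 40,0,0,40,0, 40,0,0,40,0, 40,0,20,40,0, 40,0,0,0,0, 40,0,0,0,0, 40,0,0,0,0, 40,0,0,0,0]'
python3 - <<'E'
from h import *
import pickle
def red(p):
    h=cv2.cvtColor(p["color"],cv2.COLOR_RGB2HSV);m=((h[...,0]<6)|(h[...,0]>174))&(h[...,1]>180)&(h[...,2]>90)
    n,l,st,c=cv2.connectedComponentsWithStats(m.astype(np.uint8));i=1+np.argmax(st[1:,4]);return c[i],st[i]
P=pickle.load(open("p0.pkl","rb"))
for n in("scene","side"):
    p=optics.get_image(n)
    for q in(P[n],p):
        print(n,red(q)[0].round(1),[np.round(x["extent"],1).tolist() for x in nets.look_for(q,"lid_handle")[:1]] if q is p else "")
    df=np.abs(p["color"].astype(int)-P[n]["color"]).sum(2)
    print("changed px in lid box",(df[185:262,215:325]>90).sum() if n=="side" else (df[170:232,262:340]>90).sum())
E
```

```text
t: 36.83
ee_pos: [431.4, 10.9, 30.1]
ee_rot: [0.657, 0.754, 0.0, 0.001]
ft_force: [2.7, -1.6, 4.7]
finger_gap: 11.0
grasp_force: 30.0
t: 38.33
ee_pos: [430.0, 31.0, 198.7]
ee_rot: [0.657, 0.754, -0.001, -0.001]
ft_force: [0.1, -0.5, -0.7]
finger_gap: 37.7
grasp_force: 0.0
scene [284.8 219.3] 
scene [284.8 219.3] [[299.6, 197.1, 70.9, 36.2]]
changed px in lid box 109
side [219.3 211.1] 
side [219.6 211.3] [[272.6, 223.7, 90.4, 36.6]]
changed px in lid box 30
```

The lid and bar are back at their starting pixels. I wait a moment for any residual sinking, then hand in.

```bash
python3 -m handwheel '[40,0,0,0,0, 40,0,0,0,0, 40,0,0,0,0, 40,0,0,0,0, 40,0,0,0,0, 40,0,0,0,0, 40,0,0,0,0, 40,0,0,0,0, 40,0,0,0,0, 40,0,0,0,0, 40,0,0,0,0, 40,0,0,0,0]' | head -1; python3 -c "
from station import robot
print(robot.finish_job())"
```

```text
t: 40.02
the job is handed in; nothing more can be done
None
```

I handed the job in at about 40 s: the cast is on the case floor, the lid is closed and the brace is folded. In the last camera check the lid and red bar were back at their starting pixels; the hand-in returned no verdict.

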